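# Turn the mug's handle to the front on the banding wheel and point it out

### The job

The handle joint of the mug on the banding wheel has to be looked at before it dries. Turn the wheel with your fingertips on the edge of the plaster bat, without touching the mug, until the mug's handle points squarely out over the front edge of the table (the robot's side). Then point at the top of the handle, straight down with the fingertips two or three centimetres above it and touching nothing, hold still there for two seconds and finish still pointing; leave the things round the wheel where they stand.

Things in the scene. Friction and masses are not known exactly. Their poses are not given: they have to be found in the camera images.
- banding_wheel: dark metal turntable under the bat, its foot fixed to the table; the round head is 232 mm across, its top 42 mm above the origin. Origin: on the turning axis at table height; z up, x away from the robot, square to the table's front edge (this frame does not turn). The head turns endlessly either way, stays where left and needs about 1 N at the rim
- bat: round pale plaster disc, 280 mm across, 14 mm thick, lying loose and centred on the wheel's head, which it overhangs by 24 mm all round; it turns with the head by friction, so that a fingertip pressed on its bare top near the edge with a few newtons drags both round. Origin: centre of its underside; z up; the mug's handle stands out along its -x. 1 kg with the mug
- mug: cream mug with one handle, stuck upright in the middle of the bat with dabs of clay: cup 75 mm across, rim 132 mm above the bat's underside, handle out to 73 mm from the cup's axis. Its origin lies on its underside, 18 mm from the cup's axis towards the handle; the handle points along its -y
- handle_top (a point): middle of the level top of the mug's handle, on its upper face: 53 mm from the cup's axis, 118 mm above the bat's underside (14 mm below the rim). The handle is 8 mm wide; from here it runs 16 mm in to the cup and 20 mm out to its bend
- small_jar: bystander: small cream jar with a neck, 66 mm across, 82 mm tall, loose; origin at the centre of its underside
- beaker: bystander: pale cup without handle, 84 mm across, 115 mm tall, loose; origin at the centre of its underside
- flask: bystander: white bottle with a small ear, 70 x 91 mm, 128 mm tall, loose; origin at the centre of its underside
- rib: bystander: wooden kidney-shaped rib, 52 x 92 x 9 mm, lying loose; origin at the centre of its underside
- short_stick: bystander: boxwood modelling stick, 136 mm long, 7 mm thick, lying loose; origin at the centre of its underside

How it is judged (in metres and radians):
On the way, in this order (a step that is already met when the one before it is completed fails the run):
1. the mug's handle has been turned to the front and the fingers have left the wheel (x of handle_top in the frame of banding_wheel below -0.035 m and y of handle_top in the frame of banding_wheel between -0.014 and 0.014 m and angle between bat's own z axis and vertical below 0.08 rad and horizontal distance between bat and banding_wheel below 0.015 m and z of bat in the frame of banding_wheel below 0.047 m and linear speed of bat below 0.02 m/s and angular speed of bat below 0.1 rad/s and contact force between the fingers and bat below 0.1 N and contact force between the fingers and banding_wheel below 0.1 N), for 0.3 s.
2. the fingertips point at the top of the handle from just above for a second and a half (x of handle_top in the frame of banding_wheel below -0.035 m and y of handle_top in the frame of banding_wheel between -0.014 and 0.014 m and angle between bat's own z axis and vertical below 0.08 rad and horizontal distance between bat and banding_wheel below 0.015 m and z of bat in the frame of banding_wheel below 0.047 m and horizontal distance between the grasp point and handle_top below 0.02 m and z of the grasp point in the frame of banding_wheel between 0.182 and 0.235 m and contact force between the fingers and bat below 0.1 N and contact force between the fingers and banding_wheel below 0.1 N), for 1.5 s.
At the end, for the whole second after the job is handed in: Handle to the front (its top within 14 mm, about 15 degrees, of the line straight forward from the wheel's axis); mug upright and at rest, bat on the head within 15 mm of the axis; grasp point within 20 mm horizontally of the handle's top and 22 to 75 mm above it (all of step 2 and linear speed of bat below 0.02 m/s and angular speed of bat below 0.1 rad/s); the robot touches nothing.
It fails at once if the robot touches the mug (contact force between any of the fingers, the arm and mug above 0.2 N).
It fails at once if the bat with the mug is lifted, tipped or pushed off the middle of the wheel (not (angle between bat's own z axis and vertical below 0.15 rad and horizontal distance between bat and banding_wheel below 0.02 m and z of bat in the frame of banding_wheel below 0.052 m)).
It fails at once if a thing beside the wheel is moved or lifted (distance of any of small_jar, beaker, flask, rib, short_stick from where it was at the start of the episode above 0.015 m or height (world z) of any of small_jar, beaker, flask, rib, short_stick above 0.012 m).
It also fails if it takes over 72 s, if anything falls off the work surface, if the arm or the gripper's body presses on something with over 40 N, if the wrist force passes 120 N, or if a joint passes its speed limit or range.

### The arm

A 6-joint arm with a two-finger parallel gripper is mounted at the origin on a cart in front of the work surface, level with it; the furniture and walls round the work are solid. World frame = base frame: x ahead of the robot, y to its left, z up, the work surface at z = 0. Lengths are in m, angles in degrees, forces in N, time in s.
With the tool pointing down it reaches from about 0.325 to 0.9 m from the base axis. Payload 6.1 kg.
Tool frame: the origin (TCP) lies midway between the tips of the shut fingers; the grasp point (between the pads) lies 19 mm behind it (env.hold_point_z is the distance from the TCP to the grasp point, in m); z points along the fingers, y is the line along which they close (so a half turn about z gives the same grasp; the last joint's range is limited). The gripper opens to 87 mm and grips with 3 to 60 N. Pads are 19 mm wide; open, the fingers measure 117 mm over their backs; the gripper's body (75 mm by 190 mm) begins 51 mm behind the grasp point.
Start: joints at [-83.486, 12.628, 87.462, -0, 79.91, -7.225], TCP at [0.148, -0.607, 0.223] pointing down, gripper open.
Joint ranges: [-170.65, 170.65], [-52.31, 119.04], [5.05, 147.46], [-71.25, 251.25], [11.57, 151.72], [-153.62, 153.62]. Speed limits (degrees/s): [147.25, 147.25, 172.46, 180, 180, 180].

### API

Orientations are given as [roll, pitch, yaw] about the fixed x, y, z axes, in that order (R = Rz(yaw) Ry(pitch) Rx(roll)).
In Python, from bench import env, eyes gives the robot as it stands.
- The arm moves only by the tool servo_tool, never from a script. Its argument "series" is one flat list of numbers, 7 for each row, row after row: the turn, a rotation vector about the tool's x, y, z in degrees, then the shift along the tool's x, y, z in cm, then the closure, from -1 (fully open) to 1 (shut), so that 0 is half open. In form: [rx, ry, rz, tx, ty, tz, jaw, rx, ry, rz, tx, ty, tz, jaw, ...]. A call has 1 to 12 rows; each row shifts and turns the commanded pose from where the row before left it, along the tool's axes as they then stand; what a row does not reach is not made up. A row lasts 1/10 s, in which the tool goes at most 50 mm and 8.59 degrees, less where a joint would pass 70% of its speed; a pose out of reach is approached as far as the arm can. A call with a gripper value outside its range is refused whole. The fingers move at their own pace and stop on an object; the grip force is fixed at half the most. Time passes only in rows, so rows that do not move let the fingers close. It gives the time, the measured TCP pose, the force, the opening and the grip force at its end, in the units of the state.
- env.get_obs(): the state, without advancing time (a new reading comes with each control period).
- eyes.snapshot(name): name is "scene" or "side" or "wrist"; returns a dict with "pixels" (400x640x3 uint8, red, green, blue), "range_z" (400x640 float32, m along the optical axis (not along the pixel's ray), 0 where there is no reading), "intrinsics" (3x3 intrinsics, pixels), "k1" (the pictures are not rectified: a ray, as slopes to the right and down, at radius r is drawn at 1 + k1 r^2 times it, then the intrinsics apply), "extrinsics" (4x4, takes a point from world to camera coordinates). Camera axes: x right, y up, looking along -z (the intrinsics and any distortion apply to the point x, -y, -z); pixel columns grow to the right and rows downward; lengths in m; the calibration is good to about 2 mm. A picture is of the moment at which its call begins.
- env.finish_job(): hands the job in; it is judged then, once.
The state is a dict: "clock": time; "joint_positions": joint angles; "joint_vel": joint speeds; "joint_efforts": joint torques, N m; "ee_pos": TCP position; "orientation": TCP orientation; "wrist_force": force on the tool from outside, world axes, zero at the start; "moment": the same for the moment, N m; "gripper_width": finger opening in m; "grip_force": force on a finger pad.
Only numpy, scipy, OpenCV 4.12 (cv2) and the standard library are available. Lean on these libraries where they do the work, as an engineer would, in place of code of your own. Each camera call takes 0.05 s, during which the arm holds its last target. There are 200 camera calls.

## Working session

There is one attempt and no reset: what is moved stays moved. The work goes in short steps, Python scripts to look and compute and a tool call to move; the robot and the scene stay as the last step left them, time stands still between calls to the robot, and variables do not carry over. Pictures are saved under pics/ and viewed, at most 10 in all, crops included, and the job is handed in when it is done.

Besides the shell and the picture viewer there is one more tool, called after "Call:" as name(argument=value, ...) on one line, values as JSON. servo_tool: Moves the arm, as the interface text tells. Its arguments: {"type":"object","properties":{"series":{"type":"array","items":{"type":"number"}}},"required":["series"]}

```bash
ls; mkdir -p pics; cat > h.py <<'E'
import numpy as np, cv2
from bench import env, eyes
def snap(n):
    s=eyes.snapshot(n); 
    return s
def points(s):
    K=s["intrinsics"];z=s["range_z"];H,W=z.shape
    u,v=np.meshgrid(np.arange(W),np.arange(H))
    d=np.array([s["k1"],0,0,0,0],float)
    r=cv2.undistortPoints(np.stack([u,v],-1).reshape(-1,1,2).astype(float),K,d).reshape(H,W,2)
    P=np.stack([r[...,0]*z,-r[...,1]*z,-z,np.ones_like(z)],-1)
    w=(P@np.linalg.inv(s["extrinsics"]).T)[...,:3]
    w[z==0]=np.nan
    return w
E
python3 - <<'E'
from h import *
print(env.get_obs(), env.hold_point_z)
for n in("scene","side"):
    s=snap(n); cv2.imwrite(f"pics/{n}0.png",s["pixels"][...,::-1]); np.savez(f"{n}0.npz",pix=s["pixels"],w=points(s))
    print(n,s["k1"],(s["range_z"]>0).mean(),np.linalg.inv(s["extrinsics"])[:3,3])
E
```

```text
pics
{'clock': 0.0, 'joint_positions': array([-8.34842187e+01,  1.26774746e+01,  8.75267978e+01, -6.73500842e-04,
        7.99080328e+01, -7.22689074e+00]), 'joint_vel': array([-0.06427534,  0.15662849, -0.06137673, -0.03350108,  0.06398015,
        0.06380436]), 'joint_efforts': array([-2.13093714e-03, -4.94618475e+01, -3.87382436e+01,  6.96705119e-02,
        5.72253170e-02, -1.56299548e-04]), 'ee_pos': array([ 0.14837738, -0.60649295,  0.22140356]), 'orientation': array([-1.79888504e+02, -1.34702723e-02,  1.37427776e+01]), 'wrist_force': array([ 0.12288317, -0.1587634 , -0.16301836]), 'moment': array([-0.00112837,  0.01959188, -0.00889716]), 'grip_force': 0.0, 'gripper_width': 0.08695980310824104} 0.0187
scene -0.06899013568668542 0.99612109375 [0.06525255 0.82947256 1.01089371]
side -0.09499704595938645 0.9962109375 [0.39260566 1.03376702 0.53138622]
```

View pics/scene0.png

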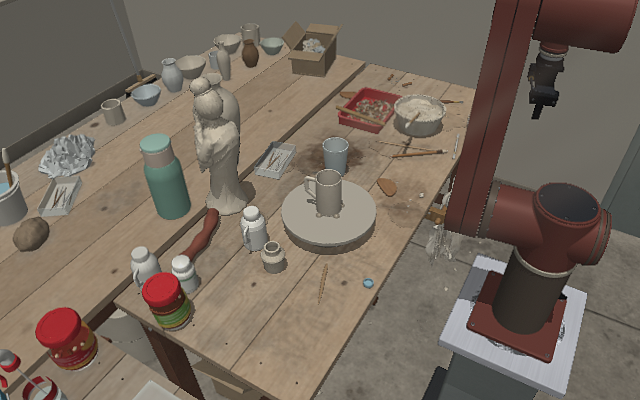

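View pics/side0.png

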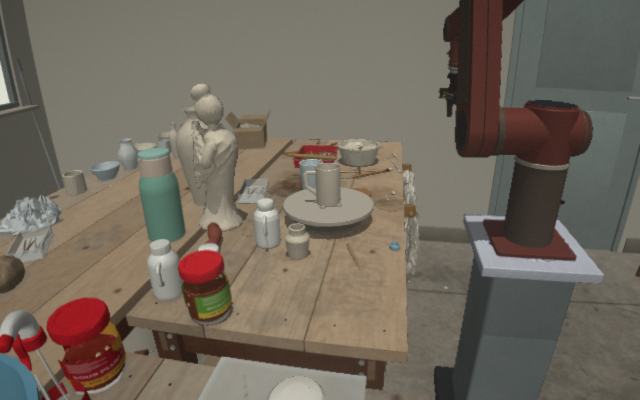

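The scene view shows the wheel and bat at about (328,212), with the mug at (328,193) and its handle at (309,185), on the far side. Around them are the jar (272,257), flask (253,228), beaker (335,155), rib (387,187) and stick (323,283). Next I measure.

```bash
cat >> h.py <<'E'
def bat_mug(ws):
    w=np.concatenate([x.reshape(-1,3) for x in ws]); w=w[~np.isnan(w[:,0])]
    w=w[(abs(w[:,0]-.6)<.3)&(abs(w[:,1])<.5)]
    return w
E
python3 - <<'E'
from h import *
for n in("scene","side"):
    w=np.load(n+"0.npz")["w"]
    u,v={"scene":(328,193),"side":(328,186)}[n]; c=w[v,u]; print(n,"cup pt",c)
    for k,(a,b) in {"jar":(272,257),"flask":(253,228),"beaker":(335,155),"rib":(387,187),"stick":(323,283)}.items():
        if n=="scene": print(k,w[b,a].round(3))
    near=w[np.hypot(w[...,0]-c[0],w[...,1]-c[1])<.22]
    top=near[(near[:,2]>.050)&(near[:,2]<.063)]
    print("z hist",np.median(top[:,2]))
    m=((w[...,2]>.050)&(w[...,2]<.063)&(np.hypot(w[...,0]-c[0],w[...,1]-c[1])<.22)).astype(np.uint8)
    nl,lab,st,_=cv2.connectedComponentsWithStats(m); L=1+st[1:,4].argmax()
    t=w[lab==L][:,:2].astype(np.float32); print("bat circ",cv2.minEnclosingCircle(t))
    C=np.array(cv2.minEnclosingCircle(t)[0])
    g=near[(near[:,2]>.10)&(np.hypot(*(near[:,:2]-C).T)<.09)]
    r=np.hypot(*(g[:,:2]-C).T); h=g[r>.045]; print(len(g),len(h))
    if len(h): print("handle",h.mean(0),np.degrees(np.arctan2(*(h[:,:2].mean(0)-C)[::-1])),r.max())
    # obstacles map
    o=w[(w[...,2]>.012)&(w[...,2]<.25)&(np.hypot(w[...,0]-C[0],w[...,1]-C[1])<.35)&(np.hypot(w[...,0]-C[0],w[...,1]-C[1])>.146)]
    d=o[:,:2]-C; a=np.degrees(np.arctan2(d[:,1],d[:,0]))//15*15
    for k in np.unique(a): 
        q=o[a==k]; print(k,len(q),"rmin",np.hypot(*(q[:,:2]-C).T).min().round(3),"zmax",q[:,2].max().round(3),end="; ")
    print()
E
```

```text
scene cup pt [ 0.56122905 -0.02717465  0.14473006]
jar [0.61  0.186 0.064]
flask [0.701 0.142 0.088]
beaker [ 0.658 -0.242  0.1  ]
rib [ 0.486 -0.276  0.012]
stick [0.475 0.153 0.002]
z hist 0.057196317915891526
bat circ ((0.5768728256225586, -0.05402803421020508), 0.14163902401924133)
987 103
handle [ 0.63601092 -0.04316673  0.13388528] 10.406969870151169 0.07316960890946526
-120.0 24 rmin 0.224 zmax 0.015; -105.0 3 rmin 0.245 zmax 0.015; -90.0 19 rmin 0.224 zmax 0.115; -75.0 623 rmin 0.198 zmax 0.119; -60.0 119 rmin 0.208 zmax 0.119; -45.0 73 rmin 0.296 zmax 0.037; -30.0 203 rmin 0.259 zmax 0.038; -15.0 41 rmin 0.311 zmax 0.037; 0.0 250 rmin 0.26 zmax 0.25; 15.0 1712 rmin 0.261 zmax 0.25; 30.0 121 rmin 0.329 zmax 0.047; 45.0 851 rmin 0.191 zmax 0.133; 60.0 160 rmin 0.202 zmax 0.095; 75.0 501 rmin 0.197 zmax 0.086; 105.0 1 rmin 0.192 zmax 0.013; 135.0 17 rmin 0.246 zmax 0.015; 
side cup pt [ 0.56991752 -0.01900462  0.1233463 ]
z hist 0.055659420388911474
bat circ ((0.5759851336479187, -0.05406515672802925), 0.14133845269680023)
831 98
handle [ 0.63625415 -0.04119278  0.1330758 ] 12.056205825906662 0.07198201485288432
-90.0 2 rmin 0.233 zmax 0.114; -75.0 251 rmin 0.197 zmax 0.114; -60.0 105 rmin 0.206 zmax 0.114; -45.0 30 rmin 0.295 zmax 0.033; -30.0 135 rmin 0.26 zmax 0.033; -15.0 42 rmin 0.311 zmax 0.034; 0.0 102 rmin 0.262 zmax 0.244; 15.0 1961 rmin 0.261 zmax 0.25; 30.0 67 rmin 0.331 zmax 0.041; 45.0 959 rmin 0.196 zmax 0.129; 60.0 139 rmin 0.213 zmax 0.094; 75.0 588 rmin 0.204 zmax 0.082;
```

Call:
servo_tool(series=[0,0,0,1.0,-1.1,0,1,0,0,0,2,-2.3,0,1,0,0,0,2,-2.3,0,1,0,0,0,2,-2.3,0,1,0,0,0,2,-2.3,0,1,0,0,0,2,-2.3,0,1,0,0,0,2,-2.3,0,1,0,0,0,2,-2.3,0,1,0,0,0,2,-2.3,0,1,0,0,0,2,-2.3,0,1,0,0,0,2,-2.3,0,1,0,0,0,2,-2.3,0,1])

```text
clock: 1.3
ee_pos: [0.3094, -0.2938, 0.2222]
orientation: [-180.0, -0.0, 13.7]
wrist_force: [0.8, -1.0, 0.8]
gripper_width: 0.0027
grip_force: 0.0
```

Call:
servo_tool(series=[0,0,0,2,-2.3,0,1,0,0,0,2,-2.3,0,1,0,0,0,2,-2.3,0,1,0,0,0,2,-2.3,0,1,0,0,0,2,-2.3,0,1,0,0,0,2,-2.3,0,1,0,0,0,2,-2.3,0,1,0,0,0,2,-2.3,0,1,0,0,0,2,-2.3,0,1,0,0,0,2,-2.3,0,1,0,0,0,2,-2.3,0,1,0,0,0,1,-1.2,0,1])

```text
clock: 2.5
ee_pos: [0.4694, 0.0187, 0.2222]
orientation: [-180.0, -0.0, 13.9]
wrist_force: [0.6, -1.5, -0.1]
gripper_width: 0.0006
grip_force: 0.0
```

Call:
servo_tool(series=[0,0,6,0,0,0,1,0,0,6,0,0,0,1,0,0,6,0,0,0,1,0,0,6,0,0,0,1,0,0,6,0,0,0,1,0,0,6,0,0,0,1,0,0,6,0,0,0,1,0,0,6,0,0,0,1,0,0,5.7,0,0,0,1,0,0,0,0,0,0,1,0,0,0,0,0,0,1,0,0,0,0,0,0,1])

```text
clock: 3.7
ee_pos: [0.4694, 0.0163, 0.2225]
orientation: [180.0, 0.0, -39.8]
wrist_force: [-0.3, 0.6, -0.5]
gripper_width: 0.0006
grip_force: 0.0
```

Call:
servo_tool(series=[0,0,0,0.1,-0.5,0,1,0,0,0,0.1,-0.5,0,1,0,0,0,0.1,-0.5,0,1,0,0,0,0,0,2,1,0,0,0,0,0,2.5,1,0,0,0,0,0,2.5,1,0,0,0,0,0,2.5,1,0,0,0,0,0,2.5,1,0,0,0,0,0,2,1,0,0,0,0,0,1,1,0,0,0,0,0,0.5,1,0,0,0,0,0,0,1])

```text
clock: 4.9
ee_pos: [0.4817, 0.0257, 0.0674]
orientation: [180.0, 0.0, -39.9]
wrist_force: [-0.3, 0.4, 0.4]
gripper_width: 0.0006
grip_force: 0.0
```

Call:
servo_tool(series=[0,0,0,0,0,0.2,1,0,0,0,0,0,0.2,1,0,0,0,0,0,0.2,1,0,0,0,0,0,0,1,0,0,0,0,0,0,1])

```text
clock: 5.4
ee_pos: [0.4816, 0.0256, 0.0617]
orientation: [-180.0, -0.0, -40.0]
wrist_force: [0.4, -0.3, -0.4]
gripper_width: 0.0004
grip_force: 0.0
```

Call:
servo_tool(series=[0,0,0,0,0,0.1,1,0,0,0,0,0,0.1,1,0,0,0,0,0,0.1,1,0,0,0,0,0,0.1,1,0,0,0,0,0,0.1,1,0,0,0,0,0,0,1,0,0,0,0,0,0,1])

```text
clock: 6.1
ee_pos: [0.4817, 0.0257, 0.0569]
orientation: [-180.0, -0.0, -40.0]
wrist_force: [-0.6, 1.0, 4.9]
gripper_width: 0.0004
grip_force: 2.3
```

Call:
servo_tool(series=[0,0,-1,0,0.22,0.05,1,0,0,-2,0.01,0.44,0,1,0,0,-3,0.02,0.65,0,1,0,0,-3,0.02,0.65,0,1,0,0,-3,0.02,0.65,0,1,0,0,-3,0.02,0.65,0,1,0,0,-2,0.01,0.44,0,1,0,0,-1,0,0.22,0,1,0,0,0,0,0,0,1])

```text
clock: 7.0
ee_pos: [0.461, -0.008, 0.0568]
orientation: [180.0, 0.1, -21.9]
wrist_force: [-5.6, 2.8, 12.5]
gripper_width: 0.0004
grip_force: 6.2
```

```bash
cat >> h.py <<'E'
C0=np.array([.5765,-.054])
def look():
    o=env.get_obs(); print("t",o["clock"].__round__(2),"ee",o["ee_pos"].round(4),"F",o["wrist_force"].round(1))
    for n in("scene","side"):
        s=snap(n); w=points(s); d=np.hypot(w[...,0]-C0[0],w[...,1]-C0[1])
        g=w[(d<.085)&(w[...,2]>.095)&(w[...,2]<.165)]; r=np.hypot(*(g[:,:2]-C0).T); h=g[(r>.045)&(r<.078)]
        t=w[(w[...,2]>.050)&(w[...,2]<.063)&(d<.16)][:,:2].astype(np.float32)
        m=np.median(h,0)[:2]-C0 if len(h) else np.array([np.nan]*2)
        print(n,len(h),"handle deg",np.degrees(np.arctan2(m[1],m[0])).round(1),"off",m.round(4),"bat",cv2.minEnclosingCircle(t))
    return s
E
python3 -c "
from h import *
look()"
```

```text
t 7.0 ee [ 0.461  -0.008   0.0568] F [-5.6  2.8 12.5]
scene 105 handle deg 27.9 off [0.0536 0.0283] bat ((0.5763359665870667, -0.05349889025092125), 0.14230428636074066)
side 105 handle deg 29.5 off [0.0542 0.0307] bat ((0.5754498839378357, -0.05363217741250992), 0.1405773013830185)
```

Call:
servo_tool(series=[0,0,-1,-0.03,0.22,-0.05,1,0,0,-2,0,0.44,0,1,0,0,-3,0.02,0.65,0,1,0,0,-3,0.02,0.65,0,1,0,0,-3,0.02,0.65,0,1,0,0,-3,0.02,0.65,0,1,0,0,-3,0.01,0.65,0,1,0,0,-3,0.02,0.65,0,1,0,0,-3,0.02,0.65,0,1,0,0,-3,0.01,0.65,0,1,0,0,-2,0.01,0.44,0,1,0,0,-1,0,0.22,0,1])

```text
clock: 8.3
ee_pos: [0.4521, -0.0726, 0.0568]
orientation: [180.0, 0.2, 8.1]
wrist_force: [-8.0, -0.6, 11.8]
gripper_width: 0.0007
grip_force: 5.5
```

```bash
python3 -c "
from h import *
look()"
```

```text
t 8.3 ee [ 0.4521 -0.0726  0.0568] F [-8.  -0.6 11.8]
scene 103 handle deg 57.8 off [0.0326 0.0518] bat ((0.5802021026611328, -0.05473240837454796), 0.14356614649295807)
side 99 handle deg 59.4 off [0.0321 0.0542] bat ((0.5758548378944397, -0.055126793682575226), 0.14080753922462463)
```

Call:
servo_tool(series=[0,0,0,0,0,-0.2,1,0,0,0,0,0,-0.3,1,0,0,0,0,0,0,1,0,0,0,0,0,0,1,0,0,0,0,0,0,1])

```text
clock: 8.9
ee_pos: [0.4534, -0.0718, 0.0614]
orientation: [-180.0, 0.0, 8.1]
wrist_force: [0.2, -0.4, 0.3]
gripper_width: 0.0006
grip_force: 0.0
```

```bash
python3 -c "
from h import *
look()"
```

```text
t 8.9 ee [ 0.4534 -0.0718  0.0614] F [ 0.2 -0.4  0.3]
scene 101 handle deg 58.3 off [0.0324 0.0524] bat ((0.5755137205123901, -0.055893946439027786), 0.14275936782360077)
side 98 handle deg 58.8 off [0.0323 0.0534] bat ((0.5762198567390442, -0.05368639901280403), 0.14135003089904785)
```

Call:
servo_tool(series=[0,0,0,0,0,0.2,1,0,0,0,0,0,0.15,1,0,0,0,0,0,0.1,1,0,0,0,0,0,0,1,0,0,0,0,0,0,1])

```text
clock: 9.5
ee_pos: [0.4534, -0.0718, 0.057]
orientation: [-180.0, 0.0, 8.0]
wrist_force: [-0.0, 1.2, 0.4]
gripper_width: 0.0005
grip_force: 0.0
```

Call:
servo_tool(series=[0,0,0,0,0,0.05,1,0,0,-1,0,0.22,0,1,0,0,-2,0,0.44,0,1,0,0,-3,0.01,0.65,0,1,0,0,-3,0.01,0.65,0,1,0,0,-3,0.01,0.65,0,1,0,0,-3,0.01,0.65,0,1,0,0,-2,0.01,0.44,0,1,0,0,-1,0,0.22,0,1])

```text
clock: 10.4
ee_pos: [0.4646, -0.11, 0.0568]
orientation: [180.0, 0.0, 26.1]
wrist_force: [-3.0, -1.0, 6.1]
gripper_width: 0.0005
grip_force: 2.8
```

```bash
python3 -c "
from h import *
look()"
```

```text
t 10.4 ee [ 0.4646 -0.11    0.0568] F [-3.  -1.   6.1]
scene 91 handle deg 76.6 off [0.0144 0.0607] bat ((0.5776963233947754, -0.05680137872695923), 0.14233511686325073)
side 85 handle deg 77.3 off [0.0142 0.0628] bat ((0.5758973360061646, -0.05525520443916321), 0.14083170890808105)
```

Call:
servo_tool(series=[0,0,-1,0,0.22,0,1,0,0,-2,0,0.44,0,1,0,0,-3,0.01,0.65,0,1,0,0,-3,0.01,0.65,0,1,0,0,-3,0.01,0.65,0,1,0,0,-3,0.01,0.65,0,1,0,0,-3,0.01,0.65,0,1,0,0,-3,0.01,0.65,0,1,0,0,-3,0.01,0.65,0,1,0,0,-2,0.01,0.44,0,1,0,0,-1,0,0.22,0,1,0,0,0,0,0,0,1])

```text
clock: 11.7
ee_pos: [0.5015, -0.1549, 0.0568]
orientation: [179.9, 0.0, 53.0]
wrist_force: [-2.5, -2.3, 5.0]
gripper_width: 0.0004
grip_force: 2.5
```

Call:
servo_tool(series=[0,0,0,0,0,-0.3,1,0,0,0,0,0,-0.7,1,0,0,0,0,0,-1,1,0,0,0,0,0,0,1,0,0,0,0,0,0,1])

```text
clock: 12.2
ee_pos: [0.5015, -0.1545, 0.0772]
orientation: [179.9, -0.0, 53.0]
wrist_force: [1.2, -0.1, -0.6]
gripper_width: 0.0001
grip_force: 0.0
```

```bash
python3 -c "
from h import *
s=look(); cv2.imwrite('pics/side1.png',s['pixels'][...,::-1])"
```

```text
t 12.2 ee [ 0.5015 -0.1545  0.0772] F [ 1.2 -0.1 -0.6]
scene 68 handle deg 102.8 off [-0.0142  0.0623] bat ((0.5791701674461365, -0.05748732015490532), 0.1422274112701416)
side 63 handle deg 102.7 off [-0.0146  0.0646] bat ((0.5772928595542908, -0.055858999490737915), 0.1421082317829132)
```

View pics/side1.png

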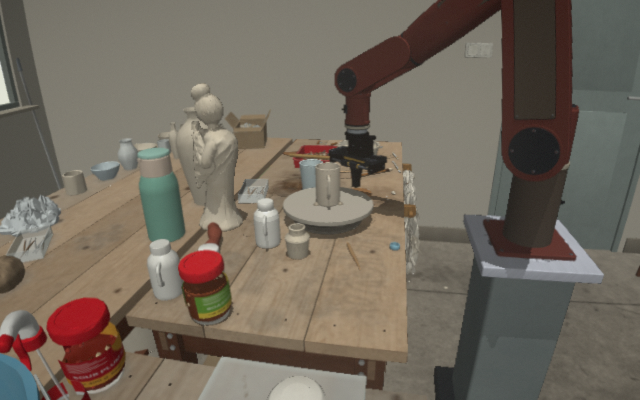

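Call:
servo_tool(series=[0,0,0,0,0,-2.5,1,0,0,0,0,0,-3,1,0,0,8,0.12,-1.74,0,1,0,0,8,0.12,-1.74,0,1,0,0,8,0.12,-1.74,0,1,0,0,8,0.12,-1.74,0,1,0,0,8,0.12,-1.74,0,1,0,0,8,0.12,-1.74,0,1,0,0,8,0.12,-1.74,0,1,0,0,8,0.12,-1.74,0,1,0,0,8,0.12,-1.74,0,1,0,0,8,0.12,-1.74,0,1])

```text
clock: 13.5
ee_pos: [0.4643, 0.0029, 0.1311]
orientation: [180.0, 0.0, -27.3]
wrist_force: [0.7, -0.8, 0.1]
gripper_width: 0.0006
grip_force: 0.0
```

Call:
servo_tool(series=[0,0,8,0.12,-1.74,0,1,0,0,5,0.05,-1.09,0,1,0,0,0,0,0,0,1,0,0,0,0,0,0,1])

```text
clock: 13.9
ee_pos: [0.4798, 0.0256, 0.1311]
orientation: [180.0, 0.0, -39.8]
wrist_force: [-0.4, -0.6, -0.1]
gripper_width: 0.0005
grip_force: 0.0
```

Call:
servo_tool(series=[0,0,0,0,0,1.5,1,0,0,0,0,0,2,1,0,0,0,0,0,2,1,0,0,0,0,0,1,1,0,0,0,0,0,0.3,1,0,0,0,0,0,0.2,1,0,0,0,0,0,0.2,1,0,0,0,0,0,0.1,1,0,0,0,0,0,0.1,1,0,0,0,0,0,0,1])

```text
clock: 14.9
ee_pos: [0.4805, 0.0257, 0.0578]
orientation: [-180.0, -0.0, -40.0]
wrist_force: [0.2, -0.8, 0.6]
gripper_width: 0.0006
grip_force: 0.0
```

Call:
servo_tool(series=[0,0,0,0,0,0.08,1,0,0,0,0,0,0.04,1,0,0,0,0,0,0,1])

```text
clock: 15.2
ee_pos: [0.4807, 0.0258, 0.0569]
orientation: [-180.0, -0.0, -40.0]
wrist_force: [-1.7, 0.4, 3.8]
gripper_width: 0.0004
grip_force: 2.3
```

Call:
servo_tool(series=[0,0,-1,0,0.22,0.02,1,0,0,-2,0,0.44,0,1,0,0,-3,0.01,0.65,0,1,0,0,-3,0.01,0.65,0,1,0,0,-3,0.01,0.65,0,1,0,0,-3,0.01,0.65,0,1,0,0,-3,0.01,0.65,0,1,0,0,-3,0.01,0.65,0,1,0,0,-3,0.01,0.65,0,1,0,0,-3,0.01,0.65,0,1,0,0,-2,0.01,0.44,0,1,0,0,-1,0,0.22,0,1])

```text
clock: 16.4
ee_pos: [0.4525, -0.033, 0.0568]
orientation: [180.0, 0.0, -9.9]
wrist_force: [-3.7, 1.5, 8.0]
gripper_width: 0.0008
grip_force: 4.2
```

```bash
python3 -c "
from h import *
look()"
```

```text
t 16.4 ee [ 0.4525 -0.033   0.0568] F [-3.7  1.5  8. ]
scene 59 handle deg 131.6 off [-0.0415  0.0467] bat ((0.5788899660110474, -0.05840759351849556), 0.14212164282798767)
side 87 handle deg 130.7 off [-0.041   0.0476] bat ((0.5793119072914124, -0.05581577867269516), 0.14266125857830048)
```

Call:
servo_tool(series=[0,0,-1,0,0.22,0,1,0,0,-2,0,0.44,0,1,0,0,-3,0.01,0.65,0,1,0,0,-3,0.01,0.65,0,1,0,0,-3,0.01,0.65,0,1,0,0,-3,0.01,0.65,0,1,0,0,-3,0.01,0.65,0,1,0,0,-3,0.01,0.65,0,1,0,0,-3,0.01,0.65,0,1,0,0,-3,0.01,0.65,0,1,0,0,-2,0.01,0.44,0,1,0,0,-1,0,0.22,0,1])

```text
clock: 17.7
ee_pos: [0.4568, -0.0979, 0.0568]
orientation: [180.0, 0.1, 20.2]
wrist_force: [-7.3, -2.7, 10.3]
gripper_width: 0.0004
grip_force: 5.5
```

```bash
python3 -c "
from h import *
look()"
```

```text
t 17.7 ee [ 0.4568 -0.0979  0.0568] F [-7.3 -2.7 10.3]
scene 90 handle deg 161.6 off [-0.0568  0.0189] bat ((0.5783950090408325, -0.057319361716508865), 0.14305169880390167)
side 98 handle deg 160.9 off [-0.0579  0.02  ] bat ((0.5775467753410339, -0.05640679970383644), 0.14179596304893494)
```

Call:
servo_tool(series=[0,0,-1,-0.05,0.22,0,1,0,0,-2,0,0.44,0,1,0,0,-3,0.01,0.65,0,1,0,0,-3,0.01,0.65,0,1,0,0,-3,0.01,0.65,0,1,0,0,-2,0.01,0.44,0,1,0,0,-2,0,0.44,0,1,0,0,-1,0,0.22,0,1,0,0,0,0,0,0,1,0,0,0,0,0,0,1])

```text
clock: 18.8
ee_pos: [0.4743, -0.1309, 0.0569]
orientation: [179.9, 0.1, 37.1]
wrist_force: [-4.4, -3.4, 6.9]
gripper_width: 0.0009
grip_force: 3.6
```

Call:
servo_tool(series=[0,0,0,0,0,-0.2,1,0,0,0,0,0,-0.5,1,0,0,0,0,0,-1,1,0,0,0,0,0,-1,1,0,0,0,0,0,0,1])

```text
clock: 19.3
ee_pos: [0.4759, -0.1301, 0.0853]
orientation: [179.8, -0.1, 37.1]
wrist_force: [0.4, -0.2, -0.3]
gripper_width: 0.0005
grip_force: 0.0
```

```bash
python3 - <<'E'
from h import *
look()
for n in("scene","side"):
    s=snap(n); w=points(s); d=w[...,:2]-C0; r=np.hypot(d[...,0],d[...,1])
    # level top of handle: points near z .16, r>.042
    m=(r>.041)&(r<.08)&(w[...,2]>.150)&(w[...,2]<.168); print(n,"top",m.sum(),np.median(w[m],0).round(4), w[m].min(0).round(4),w[m].max(0).round(4))
    rim=(r<.05)&(w[...,2]>.168)&(w[...,2]<.182); print("rim circ",cv2.minEnclosingCircle(w[rim][:,:2].astype(np.float32)))
    if n=="scene": cv2.imwrite("pics/crop2.png",cv2.resize(s["pixels"][120:270,250:450,::-1],(800,600),interpolation=2))
E
```

```text
t 19.3 ee [ 0.4759 -0.1301  0.0853] F [ 0.4 -0.2 -0.3]
scene 102 handle deg 179.0 off [-0.0595  0.001 ] bat ((0.5784939527511597, -0.05761703476309776), 0.1429356336593628)
side 103 handle deg 177.8 off [-0.0614  0.0024] bat ((0.5781722664833069, -0.05561242997646332), 0.1410903036594391)
scene top 74 [ 0.5326 -0.0575  0.1585] [ 0.5081 -0.0986  0.1502] [ 0.6163 -0.0486  0.168 ]
rim circ ((0.5808113217353821, -0.05683121830224991), 0.03987066075205803)
side top 47 [ 0.5272 -0.0548  0.1567] [ 0.509  -0.0955  0.1501] [ 0.6052 -0.0453  0.1676]
rim circ ((0.5797168016433716, -0.056634459644556046), 0.03979486599564552)
```

View pics/crop2.png

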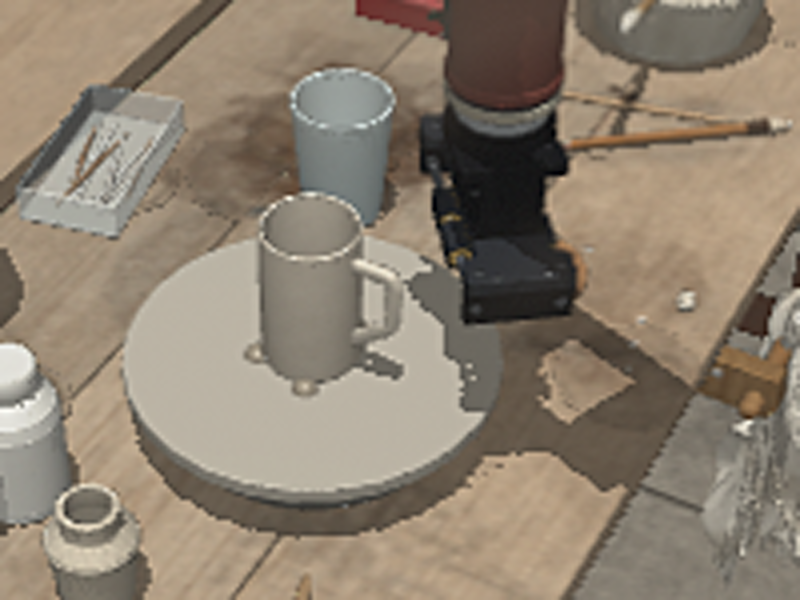

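The crop shows the handle at (380,300) pointing at the front edge, with the mug upright and the bat still centred. Next: lift clear, then move over the handle.

Call:
servo_tool(series=[0,0,0,0,0,-1.5,1,0,0,0,0,0,-2,1,0,0,0,0,0,-2.5,1,0,0,0,0,0,-2.5,1,0,0,0,0,0,-2,1,0,0,0,0,0,-1,1,0,0,0,1,-0.35,0,1,0,0,0,2,-0.7,0,1,0,0,0,2,-0.7,0,1,0,0,0,2,-0.7,0,1,0,0,0,1.4,-0.55,0,1,0,0,0,0,0,0,1])

```text
clock: 20.7
ee_pos: [0.5234, -0.0531, 0.1967]
orientation: [-179.9, 0.1, 37.2]
wrist_force: [0.0, 0.1, 0.9]
gripper_width: 0.0006
grip_force: 0.0
```

```bash
python3 - <<'E'
from h import *
s=look(); cv2.imwrite("pics/side3.png",cv2.resize(s["pixels"][120:270,230:430,::-1],(800,600),interpolation=2))
E
```

```text
t 20.7 ee [ 0.5234 -0.0531  0.1967] F [0.  0.1 0.9]
scene 101 handle deg 179.3 off [-0.0601  0.0008] bat ((0.5783944725990295, -0.05936925858259201), 0.14346714317798615)
side 104 handle deg 177.4 off [-0.0613  0.0028] bat ((0.577579915523529, -0.05681006610393524), 0.14306238293647766)
```

View pics/side3.png

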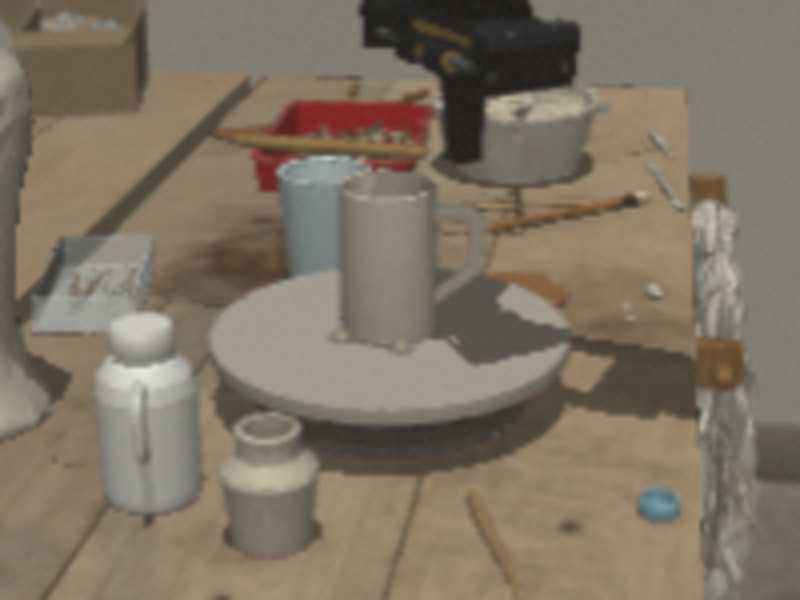

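The fingertip at (465,160) is right above the handle top at (460,212), about 36 mm up. I'll lower 11 mm and hold there.

Call:
servo_tool(series=[0,0,0,0.1,0.1,0.4,1,0,0,0,0.1,0.1,0.4,1,0,0,0,0,0,0.3,1,0,0,0,0,0,0,1,0,0,0,0,0,0,1,0,0,0,0,0,0,1,0,0,0,0,0,0,1,0,0,0,0,0,0,1,0,0,0,0,0,0,1,0,0,0,0,0,0,1,0,0,0,0,0,0,1,0,0,0,0,0,0,1])

```text
clock: 22.0
ee_pos: [0.5262, -0.0554, 0.1872]
orientation: [-180.0, 0.0, 37.0]
wrist_force: [0.2, 0.2, 0.1]
gripper_width: 0.0
grip_force: 0.0
```

Call:
servo_tool(series=[0,0,0,0,0,0,1,0,0,0,0,0,0,1,0,0,0,0,0,0,1,0,0,0,0,0,0,1,0,0,0,0,0,0,1,0,0,0,0,0,0,1,0,0,0,0,0,0,1,0,0,0,0,0,0,1,0,0,0,0,0,0,1,0,0,0,0,0,0,1,0,0,0,0,0,0,1,0,0,0,0,0,0,1])

```text
clock: 23.2
ee_pos: [0.5262, -0.0554, 0.1872]
orientation: [180.0, -0.0, 37.0]
wrist_force: [0.3, 0.5, 0.2]
gripper_width: 0.0
grip_force: 0.0
```

Call:
servo_tool(series=[0,0,0,0,0,0,1,0,0,0,0,0,0,1,0,0,0,0,0,0,1,0,0,0,0,0,0,1,0,0,0,0,0,0,1])

```text
clock: 23.7
ee_pos: [0.5262, -0.0554, 0.1871]
orientation: [-180.0, 0.0, 37.0]
wrist_force: [-0.6, -0.3, -1.0]
gripper_width: 0.0004
grip_force: 0.0
```

```bash
python3 -c "
from h import *
look(); print(env.finish_job())"
```

```text
t 23.7 ee [ 0.5262 -0.0554  0.1871] F [-0.6 -0.3 -1. ]
scene 104 handle deg 179.1 off [-0.0596  0.0009] bat ((0.5795800685882568, -0.05750002712011337), 0.1422557234764099)
side 103 handle deg 177.9 off [-0.0615  0.0023] bat ((0.5788671970367432, -0.054604824632406235), 0.14152659475803375)
the job is handed in; nothing more can be done
None
```

I handed the job in at 23.7 s: the handle measures within about 2° of straight to the front and the fingertips are held still about 27 mm above its top, touching nothing; the judge's verdict was not shown.

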